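Run the courtyard awning out over the carrom board

TASK

The sun is on the carrom board: run the awning out. On the aluminium switch box with the red paddle, push the paddle right over towards the yellow disc, hold it there for at least one second, then let it spring back to the middle. Do not push it towards the black disc, and leave the blue paddle on the other box (the fan) alone.

Things in the scene. Friction and masses are not known exactly. Their poses are not given: they have to be found in the camera images.
- awning_box: Awning switch: aluminium box 130 x 80 x 50 mm with a red paddle in the middle of its lid, fixed on the carrom board (surface 12 mm above the table). Origin: centre of its underside; x along the 130 mm side towards the end of the lid with the YELLOW disc (26 mm, 46 mm off centre; a black disc marks the other end); z up. Any yaw, left or right; boxes at least 200 mm apart.
- awning_toggle (a joint): Red paddle: pivot 50 mm above its box's origin, axis along box y; paddle 28 mm wide (box y), 10 mm thick, 22 to 65 mm above the pivot on a 10 mm stem. Value in rad: 0 upright at rest, positive leans to the yellow disc, stops at +-0.5. Spring 0.4 N m/rad to both sides (6 N at 35 mm above the pivot for full throw); recentres by itself in 0.3 s when let go.
- fan_box: Fan switch, to be left alone: aluminium box 130 x 80 x 50 mm with a blue paddle in the middle of its lid, fixed on the carrom board (surface 12 mm above the table). Origin: centre of its underside; x along the 130 mm side towards the end of the lid with the YELLOW disc (26 mm, 46 mm off centre; a black disc marks the other end); z up.
- fan_toggle (a joint): Blue paddle: pivot 50 mm above its box's origin, axis along box y; paddle 28 mm wide (box y), 10 mm thick, 22 to 65 mm above the pivot on a 10 mm stem. Value in rad: 0 upright at rest, positive leans to the yellow disc, stops at +-0.5. Spring-centred like the red one.

How it is judged:
On the way, in this order (a step that is already met when the one before it is completed fails the run):
1. the red paddle is pushed over towards the yellow disc (beyond 0.33 rad) and held there for 1 s (value of joint awning_toggle above 0.33 rad), for 1 s.
2. the red paddle is let back to the middle (within 0.08 rad) (value of joint awning_toggle between -0.08 and 0.08 rad), for 0.2 s.
At the end, for the whole second after the job is handed in: Both paddles stand upright in the middle, within 0.08 rad, after the red one was held over towards the yellow disc for one second (all of step 2 and value of joint fan_toggle between -0.08 and 0.08 rad); the robot touches nothing.
It fails at once if the red paddle is pushed towards the black disc (beyond 0.2 rad) (value of joint awning_toggle below -0.2 rad).
It fails at once if the blue paddle is worked either way (beyond 0.2 rad) (not (value of joint fan_toggle between -0.2 and 0.2 rad)).
It also fails if it takes over 34 s, if anything falls off the work surface, if the arm or the gripper's body presses on something with over 40 N, if the wrist force passes 120 N, or if a joint passes its speed limit or range.

ROBOT

A 6-joint arm with a two-finger parallel gripper is mounted at the origin on the work surface. World frame = base frame: x ahead of the robot, y to its left, z up, the work surface at z = 0. Lengths are in m, angles in rad, forces in N, time in s.
With the tool pointing down it reaches from about 0.275 to 0.825 m from the base axis. Payload 4.9 kg.
Tool frame: the origin (TCP) lies midway between the tips of the shut fingers; the grasp point (between the pads) lies 19 mm behind it (grip_point_offset is the distance from the TCP to the grasp point, in m); z points along the fingers, y is the line along which they close (so a half turn about z gives the same grasp; the last joint's range is limited). The gripper opens to 85 mm and grips with 20 to 120 N. Pads are 22 mm wide; open, the fingers measure 114 mm over their backs; the gripper's body (76 mm by 85 mm) begins 54 mm behind the grasp point. The pads swing forward as they close: fully open they stand 13 mm farther back than shut.
Start: joints at [-1.244, 0.326, -0.193, 1.052, 0, 1.437], TCP at [0.245, -0.493, 0.231] pointing down, gripper open.
Joint ranges: [-2.65, 2.65], [-0.97, 1.79], [-1.3, 1.35], [-1.93, 2.1], [-1.47, 1.37], [-3.14, 3.14]. Speed limits (rad/s): [2.57, 2.57, 3.14, 3.14, 3.14, 3.14].

INTERFACE

Orientations are given as a rotation vector (axis times angle).
In Python, from cell import * gives the robot as it stands. Calls block until the motion is done:
- movep(position, orientation): joint-space move of the TCP to a pose.
- move_l(position, velocity=0.15, rot=None, until_force=None): straight line of the TCP; rot=None keeps the orientation; velocity is the mean speed in m/s. With until_force (N) it stops when the force on the tool has changed by that much, and returns True; else False.
- set_joints(angles): joint-space move.
- let_go() and grab(newtons=None): open the fingers fully, or close them until they stop; newtons is the grip in N (None keeps the last).
- sleep(seconds).
- ik(position, orientation): joint angles nearest the present ones, or None.
- get_state(): the state.
- grab_frame(name): name is "scene" or "top"; returns a dict with "img" (420x560x3 uint8, red, green, blue), "fx", "fy", "cx", "cy" (pixels), "k1" (the pictures are not rectified: a ray, as slopes to the right and down, at radius r is drawn at 1 + k1 r^2 times it, then the intrinsics apply), "cam_to_world" (4x4, takes a point from camera to world coordinates). Camera axes: x right, y down, z forward; pixel columns grow to the right and rows downward; lengths in m; the calibration is good to about 2 mm. A picture is of the moment at which its call begins. There is no depth.
A pose or a line that the arm cannot do raises MotionError and nothing moves.
- sign_off(): hands the job in; it is judged then, once.
Trained networks look in the newest picture that a camera, given by its name, has taken for a name from the list of things; names that differ only in an ending like _2 or _b are one class to them, and where a whole thing is asked for, a point or a joint stands for the part that bears it (a point fixed in the world has none). Each returns a list of dicts, best first, with "score" (0 to 1); they miss things now and then, are a little off and sometimes report something else, mostly with a low value. They report only what shows in the picture. A call takes as long as a camera call.
- spot_in(camera, name): "centre" ([column, row] in pixels, amid what is visible of it).
- silhouettes(camera, name): "mask" (420x560 bool, what is visible of it) and "centre" ([column, row] in pixels, amid what is visible of it).
- tip_of(camera, name): "centre" ([column, row] in pixels: a listed point, or the origin of a listed thing).
The state is a dict: "clock": time; "q": joint angles; "joint_velocities": joint speeds; "tau": joint torques, N m; "position": TCP position; "eef_rot": TCP orientation; "contact_force": force on the tool from outside, world axes, zero at the start; "wrist_torque": the same for the moment, N m; "finger_gap": opening from 0.0 (shut) to 1.0 (fully open); "grasp_force": force on a finger pad.
Only numpy, scipy, OpenCV 4.12 (cv2) and the standard library are available. Lean on these libraries where they do the work, as an engineer would, in place of code of your own. Each camera call takes 0.05 s, during which the arm holds its last target. There are 200 camera calls.

## Working session

There is one attempt and no reset: what is moved stays moved. The work goes in short steps, each a Python script; the robot and the scene stay as the last script left them, time stands still between calls to the robot, and variables do not carry over. Pictures are saved under pics/ and viewed, at most 10 in all, crops included, and the job is handed in when it is done.

```bash
mkdir -p pics; cat > h.py <<'E'
from cell import *
import numpy as np, cv2
def ray(f,px,z):
    K=np.array([[f["fx"],0,f["cx"]],[0,f["fy"],f["cy"]],[0,0,1]]);
    u=cv2.undistortPoints(np.array([[px]],float),K,np.array([f["k1"],0,0,0.]))[0,0]
    T=np.array(f["cam_to_world"]);d=T[:3,:3]@[u[0],u[1],1];o=T[:3,3]
    return o+d*(z-o[2])/d[2]
E
python3 - <<'E'
from h import *
for c in("top","scene"):
    f=grab_frame(c);cv2.imwrite(f"pics/{c}1.png",f["img"][:,:,::-1])
    print(c,np.round(f["cam_to_world"],3).tolist(),f["fx"],f["k1"])
    for n,z in(("awning_box",.012),("fan_box",.012)):
        for r in tip_of(c,n)[:3]:print(n,r["score"],r["centre"],ray(f,r["centre"],z).round(3))
    for n in("awning_toggle","fan_toggle"):
        for r in spot_in(c,n)[:3]:print(n,r["score"],r["centre"],ray(f,r["centre"],.105).round(3))
E
```

```text
top [[-0.029, -0.992, 0.119, 0.481], [-0.999, 0.032, 0.02, -0.02], [-0.024, -0.118, -0.993, 0.771], [0.0, 0.0, 0.0, 1.0]] 468.027007160955 -0.12975252250447714
awning_box 0.87 [386.5, 241.3] [ 0.513 -0.174  0.012]
fan_box 0.63 [201.0, 259.1] [0.493 0.128 0.012]
awning_toggle 0.66 [397.3, 240.0] [ 0.51  -0.171  0.105]
fan_toggle 0.65 [186.8, 261.6] [0.489 0.131 0.105]
scene [[0.219, 0.731, -0.646, 1.102], [0.976, -0.162, 0.148, -0.125], [0.003, -0.663, -0.749, 0.72], [0.0, 0.0, 0.0, 1.0]] 529.1774486641772 -0.06763388163805066
awning_box 0.91 [172.8, 233.9] [ 0.516 -0.176  0.012]
fan_box 0.68 [345.1, 195.7] [0.495 0.138 0.012]
awning_toggle 0.92 [166.1, 201.2] [ 0.525 -0.174  0.105]
fan_toggle 0.69 [347.8, 165.3] [0.509 0.128 0.105]
```

View pics/top1.png

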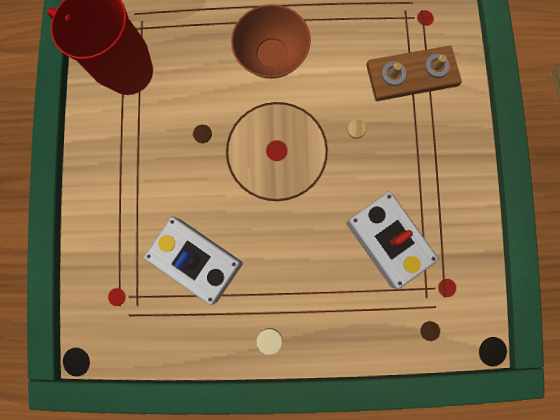

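View pics/scene1.png

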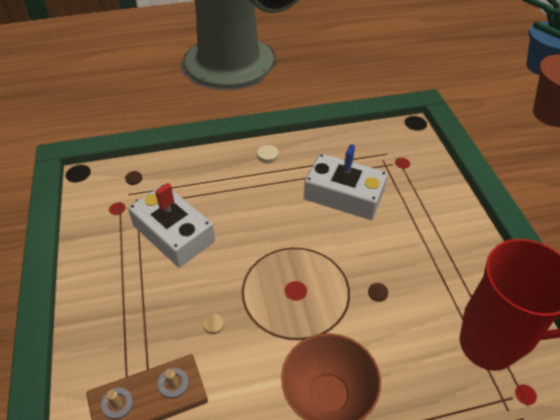

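Top view: on the red-paddle box the yellow disc is at (412,264), black at (377,215). Scene view: yellow (152,200), black (187,230). The blue-paddle box is well off to the left.

```bash
cat > m.py <<'E'
from h import *
def discs(c):
    f=grab_frame(c);h=cv2.cvtColor(f["img"],cv2.COLOR_RGB2HSV)
    out={}
    p0={"top":((412,264),(377,215)),"scene":((152,200),(187,230))}[c]
    for n,p,m in(("y",p0[0],cv2.inRange(h,(20,150,120),(35,255,255))),("b",p0[1],cv2.inRange(h,(0,0,0),(180,255,60)))):
        k,l,s,ce=cv2.connectedComponentsWithStats(m);i=1+np.argmin(np.hypot(*(ce[1:]-p).T)+1e3*(s[1:,4]<60))
        out[n]=ray(f,ce[i],.062);print(c,n,ce[i].round(1),s[i,4],out[n].round(4))
    return out
E
python3 - <<'E'
from m import *
from scipy.spatial.transform import Rotation as R
for c in("top","scene"):
    o=discs(c);d=o["y"]-o["b"];print(np.linalg.norm(d),(o["y"]+o["b"])/2,np.degrees(np.arctan2(d[1],d[0])))
s=get_state();print(R.from_rotvec(s["eef_rot"]).as_matrix().round(3),s["clock"],s["contact_force"])
E
```

```text
top y [411.8 264.3] 212 [ 0.4747 -0.201   0.062 ]
top b [376.5 214.6] 208 [ 0.552  -0.1509  0.062 ]
0.09215404856858483 [ 0.51332652 -0.17597982  0.062     ] -147.04021033954743
scene y [150.9 199.5] 101 [ 0.4751 -0.2019  0.062 ]
scene b [186.4 229.2] 124 [ 0.5523 -0.1502  0.062 ]
0.09288695403346535 [ 0.51365321 -0.17606255  0.062     ] -146.21726643316578
[[ 0.896  0.445  0.   ]
 [ 0.445 -0.896 -0.   ]
 [ 0.     0.    -1.   ]] 0.6 [-0.60700293  0.53323742  0.5233222 ]
```

Both cameras agree: the discs are 92 mm apart (as specified), box centre is (0.5135, -0.176), yaw -146.6°. Now approach on the black side and push.

```bash
python3 - <<'E'
from m import *
from scipy.spatial.transform import Rotation as R
a=np.radians(-146.6);d=np.array([np.cos(a),np.sin(a),0]);c=np.array([.5135,-.176,0])
rot=R.from_matrix(np.c_[-d,np.cross([0,0,-1],-d),[0,0,-1]]).as_rotvec()
P=lambda s,z:list(c+d*s+[0,0,z])
grab()
movep(P(-.045,.2),rot); move_l(P(-.045,.097)); sleep(.3)
f0=np.array(get_state()["contact_force"])
def rep(s):
    st=get_state();print(s,"F",round(float((np.array(st["contact_force"])-f0)@-d),2),"s",((np.array(st["position"])-c)@d).round(4),round(st["clock"],2))
rep("start")
for s in(-.022,-.016,-.010,-.006,-.003,-.0005):   # finger front = s+11 mm
    hit=move_l(P(s,.097),velocity=.03,until_force=12); sleep(.15); rep(s)
    if hit:break
for n in("scene","top"):
    f=grab_frame(n)["img"];x,y=((80,130) if n=="scene" else (300,160))
    cv2.imwrite(f"pics/{n}2.png",cv2.resize(f[y:y+140,x:x+180,::-1],None,fx=3,fy=3))
rep("hold")
E
```

```text
start F 0.0 s -0.0453 4.18
-0.022 F -1.32 s -0.0222 5.25
-0.016 F -0.3 s -0.016 5.75
-0.01 F 1.02 s -0.0102 6.25
-0.006 F 2.77 s -0.0061 6.68
-0.003 F 3.62 s -0.0031 7.08
-0.0005 F 4.64 s -0.0006 7.48
hold F 3.45 s -0.0006 7.58
```

View pics/scene2.png

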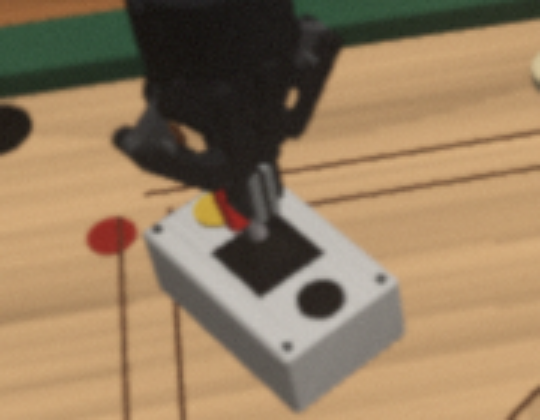

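The finger is behind the red paddle, which leans over the yellow disc at about (210,205) in the crop. Force and geometry both give about 0.4 rad. I'll push 2 mm further for margin, hold, then release slowly back along the line.

```bash
python3 - <<'E'
from m import *
a=np.radians(-146.6);d=np.array([np.cos(a),np.sin(a),0]);c=np.array([.5135,-.176,0])
P=lambda s,z:list(c+d*s+[0,0,z])
print(move_l(P(.0015,.097),velocity=.03,until_force=12))
for _ in range(4): sleep(.5);print(np.array(get_state()["contact_force"])@-d)
move_l(P(-.045,.097),velocity=.06); print(np.array(get_state()["contact_force"])@-d)
move_l(P(-.045,.22)); move_l(P(-.12,.24)); sleep(.5)
f=grab_frame("scene")["img"];cv2.imwrite("pics/scene3.png",f[:,:,::-1]);print(get_state()["clock"])
E
```

```text
False
5.127653020560616
4.608029219191578
4.840802957377776
4.953774207795015
-0.5161170839899719
12.9417
```

View pics/scene3.png

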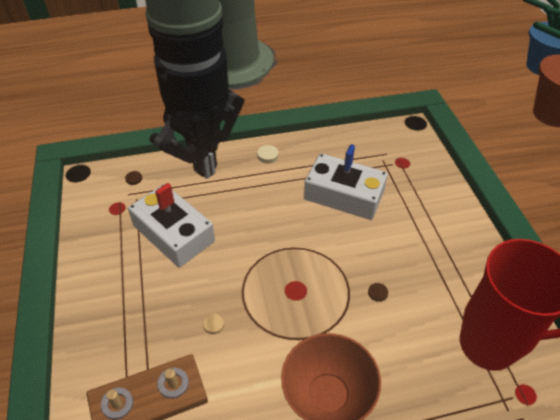

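The red paddle is upright again at (166,197), the blue one at (349,160) is unmoved, and the gripper is clear of both. The push held for 2 s at about 5 N, roughly 0.45 rad.

```bash
python3 -c "
from cell import *
print(sign_off())"
```

```text
the job is handed in; nothing more can be done
None
```

The job is handed in: I held the red paddle over towards the yellow disc for 2 s (about 0.45 rad, estimated from force and position) and let it spring back upright, and the blue paddle was not touched; no verdict came back.

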